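# Take the kettle off its heating base and hold the probe thermometer in its lid port

## Task

Stop the kettle heating: lift it by the handle straight off its heating base and set it down gently, upright, with its whole foot on the round cork mat, and let go of it. Then draw the probe thermometer out of its stand by its head, lower the stem upright through the small port in the kettle's lid without touching the kettle, and finish while holding it there: stem centred in the port, tip about half-way down inside, clear of the floor, so that it reads the inside and not the metal. Leave the other things on the desk alone.

Things in the scene. Friction and masses are not known exactly. Their poses are not given: they have to be found in the camera images.
- kettle_handle (a point): Round metal gooseneck kettle, 123 mm across, about 0.6 kg, loose on the heating base. This point: middle of the black grip sleeve (70 mm long, 18 wide, 15 high) of its fixed arched handle, over the kettle's centre, 142 mm above the foot's underside. x axis along the arch to the spout (reaches 106 mm out), z up; grasp across y. 24 mm free below the sleeve, down to the lid knob.
- kettle_port (a point): Port in the kettle's lid: centre of the mouth of a round black bushing, bore 16 mm wide and 14 mm long, 30 mm beside the arch (kettle's +y side), 104 mm above the foot's underside, 46 mm below the top of the handle sleeve. z up, along the bore. Below it the kettle is hollow; its inner floor lies 88 mm below this point.
- kettle_foot (a point): Centre of the underside of the kettle's round foot (radius 57 mm); same axes as the handle. 20 mm above the desk while on the heating base.
- base_top (a point): Heating base, black, fixed to the desk, 152 mm across, 20 mm high, with a cord to the back and a small control tongue in front. This point is the middle of its top face, from which an 8 mm high round connector stands up into the kettle's hollow foot (lift at least 10 mm straight up to clear it).
- mat_top (a point): Round cork mat, fixed, 172 mm across, 7 mm thick. This point is the middle of its top face.
- thermometer_head (a point): Probe thermometer, upright and loose in its stand, 75 g. This point: centre of its flat-sided white head, 30 (x axis) x 20 (y axis) x 56 mm high (z up). Grasp across y. Below it on the z axis: round shoulder 34 mm down, then the 5 mm round stem, its tip 132 mm down. In the stand this point is 147 mm above the desk; lift 100 mm or more straight up to draw the stem out. Not reported while held.
- thermometer_tip (a point): Tip of the thermometer's stem, on the stem's axis (z along the stem, up to the head). Not reported while held.
- probe_stand: Stand of the thermometer, fixed: round black foot 68 mm across with an upright clear tube, 113 mm high to the rim of its collar. Origin at the centre of its underside.
- stapler: Bystander: black stapler, 135 mm long, loose.
- spiral_pad: Bystander: small spiral pad, 105 x 80 x 16 mm, loose.
- white_mug: Bystander: white mug, 82 mm across, 90 mm high, loose, behind the kettle.
- sticky_notes: Bystander: pad of yellow sticky notes, 78 x 78 x 12 mm, loose.
- eraser: Bystander: eraser, 48 x 23 x 13 mm, loose.
Not all that is in view belongs to the job. Leave any blue, green or yellow look-alike of the part that bears thermometer_head alone.

How it is judged:
On the way, in this order (a step that is already met when the one before it is completed fails the run):
1. the kettle is lifted clear off the heating base, upright (z of kettle_foot in the frame of base_top above 0.015 m and angle between kettle_foot's own z axis and vertical below 0.3 rad), for 0.2 s.
2. the kettle stands upright and released with its whole foot on the cork mat (horizontal distance between kettle_foot and mat_top below 0.029 m and z of kettle_foot in the frame of mat_top below 0.004 m and angle between kettle_foot's own z axis and vertical below 0.05 rad and contact force between the fingers and kettle below 0.1 N and linear speed of kettle below 0.02 m/s), for 0.2 s.
3. the thermometer is drawn out of its stand (z of thermometer_tip in the frame of probe_stand above 0.113 m and contact force between the fingers and thermometer above 1 N), for 0.1 s.
At the end, for the whole second after the job is handed in: Kettle upright with its whole foot on the mat (centres within 29 mm), not touched by the robot. Fingers hold the thermometer still and upright (0.08 rad), tip 30 to 68 mm below the port's mouth and within 4 mm of its axis, not touching the kettle (z of thermometer_tip in the frame of kettle_port between -0.068 and -0.03 m and horizontal distance between thermometer_tip and kettle_port below 0.004 m and angle between thermometer_tip's own z axis and vertical below 0.08 rad and contact force between the fingers and thermometer above 1 N and contact force between each of thermometer, the arm and kettle below 0.2 N and linear speed of thermometer below 0.02 m/s and horizontal distance between kettle_foot and mat_top below 0.029 m and z of kettle_foot in the frame of mat_top below 0.004 m and angle between kettle_foot's own z axis and vertical below 0.05 rad); the arm keeps its last pose, push and grip.
It fails at once if the thermometer touches the kettle (more than 0.5 N) (contact force between thermometer and kettle above 0.5 N).
It fails at once if the kettle is tipped by more than 0.35 rad (angle between kettle_foot's own z axis and vertical above 0.35 rad).
It fails at once if the kettle is dropped (falls freely for more than about 10 mm) (contact force between the fingers and kettle below 0.1 N and linear speed of kettle above 0.45 m/s).
It fails at once if one of the other things is moved by more than 30 mm (distance of any of white_mug, stapler, spiral_pad, sticky_notes, eraser from where it was at the start of the episode above 0.03 m).
It also fails if it takes over 72 s, if anything falls off the work surface, if the arm or the gripper's body presses on something with over 40 N, if the wrist force passes 120 N, or if a joint passes its speed limit or range.

## Robot

A 7-joint arm with a two-finger parallel gripper is mounted at the origin on a cart in front of the work surface, level with it; the furniture and walls round the work are solid. World frame = base frame: x ahead of the robot, y to its left, z up, the work surface at z = 0. Lengths are in m, angles in rad, forces in N, time in s.
With the tool pointing down it reaches from about 0.425 to 0.925 m from the base axis. Payload 6.8 kg.
Tool frame: the origin (TCP) lies on the front face of the gripper's body, between the roots of the fingers; the fingertips stand 73 mm ahead of it and the grasp point (between the pads) lies 54 mm ahead of it (env.nose_length is the distance from the TCP to the fingertips, in m); z points along the fingers, y is the direction in which the jaws open and shut (so a half turn about z gives the same grasp; the last joint's range is limited). The gripper opens to 85 mm and grips with 20 to 120 N. Pads are 22 mm wide; open, the fingers measure 114 mm over their backs; the gripper's body (76 mm by 85 mm) begins 54 mm behind the grasp point. The pads swing forward as they close: fully open they stand 13 mm farther back than shut.
Start: joints at [-1.264, 0.477, 0.022, 1.555, -0.011, 1.109, -0.083], TCP at [0.272, 0.618, 0.304] pointing down, gripper open.
Joint ranges: [-2.96, 2.96], [-0.34, 2.1], [-1.41, 1.46], [0.24, 2.44], [-1.37, 4.51], [0.17, 1.92], [-2.96, 2.96]. Speed limits (rad/s): [2.39, 2.39, 3.14, 3.14, 3.14, 3.14, 3.14].

## Interface

Orientations are given as a unit quaternion [w, x, y, z].
In Python, from cell import env, kin, camera, calibration, job gives the robot as it stands. The module is installed in compiled form; this text tells all that it offers. Calls block until the motion is done:
- env.reach(position, orientation): joint-space move of the TCP to a pose.
- env.movel(position, velocity=0.15, rot=None, stop_force=None): straight line of the TCP; rot=None keeps the orientation; velocity is the mean speed in m/s. With stop_force (N) it stops when the force on the tool has changed by that much, and returns True; else False.
- env.goto_joints(angles): joint-space move.
- env.grip(opening, f_grip=None): finger opening in m; f_grip is the grip in N (None keeps the last); returns when the fingers have stopped.
- env.dwell(seconds).
- kin.inverse_kinematics(position, orientation): joint angles nearest the present ones, or None.
- env.get_state(): the state.
- camera(name): name is "scene" or "side" or "wrist"; returns (picture, depth): 400x640x3 uint8, blue, green, red; 400x640 float32, m along the optical axis (not along the pixel's ray), 0 where there is no reading.
- calibration(name): a dict with "fx", "fy", "cx", "cy" (pixels), "rvec" (rotation vector, rad) and "tvec" (3), from world to camera coordinates, as OpenCV has them. Camera axes: x right, y down, z forward; pixel columns grow to the right and rows downward; lengths in m; the calibration is good to about 2 mm. A picture is of the moment at which its call begins: read the wrist's pose just before it. calibration takes no time and is no camera call; for the wrist camera it gives the pose at the moment of the call.
A pose or a line that the arm cannot do raises env.PlanningError and nothing moves.
- job.job_done(): hands the job in, once; it reports no verdict.
The state is a dict: "time": time; "qpos": joint angles; "joint_velocities": joint speeds; "joint_torque": joint torques, N m; "tcp_pos": TCP position; "orientation": TCP orientation; "force": force on the tool from outside, world axes, zero at the start; "torque": the same for the moment, N m; "opening": finger opening in m.
Only numpy, scipy, OpenCV 4.12 (cv2) and the standard library are available. Lean on these libraries where they do the work, as an engineer would, in place of code of your own. Each camera call takes 0.05 s, during which the arm holds its last target.

## Working session

There is one attempt and no reset: what is moved stays moved. The work goes in short steps, each a Python script; the robot and the scene stay as the last script left them, time stands still between calls to the robot, and variables do not carry over. Pictures are saved under pics/ and viewed, and the job is handed in when it is done.

```bash
mkdir -p pics; ls
python3 - <<'E'
from cell import env,kin,camera,calibration,job
import cv2
print(env.get_state())
for n in("scene","side","wrist"):
    c=calibration(n);print(n,c)
    p,d=camera(n);cv2.imwrite(f"pics/{n}0.png",p)
    import numpy as np;np.save(f"pics/{n}0.npy",d)
E
```

```text
pics
{'time': 0.0, 'qpos': array([-1.26407568,  0.4778296 ,  0.0223352 ,  1.55647002, -0.01151946,
        1.10927237, -0.08308091]), 'joint_velocities': array([ 1.10640505e-03, -5.02375296e-04, -8.60328390e-05, -9.97216111e-04,
       -3.70443640e-04,  3.90917756e-04, -8.48120272e-04]), 'joint_torque': array([ 4.67141635e-04, -5.96452045e+01,  1.60812624e+00, -2.81194675e+01,
        1.24586347e-02,  9.29083413e-03, -4.66557523e-06]), 'tcp_pos': array([0.2718546 , 0.61733018, 0.30289787]), 'orientation': array([-1.31849836e-04,  2.05908794e-01,  9.78570749e-01, -9.16286167e-04]), 'force': array([ 0.04908242, -0.03587212,  1.09467682]), 'torque': array([ 0.00213014, -0.03993343, -0.02685472]), 'opening': 0.0854103987933439}
scene {'fx': 410.80845387417264, 'fy': 410.80845387417264, 'cx': 315.93976720775777, 'cy': 199.68512580569725, 'rvec': array([ 2.14320125, -0.70210381,  0.37613622]), 'tvec': array([-0.38531669,  0.31044428,  0.63631175])}
side {'fx': 457.6277554978381, 'fy': 457.6277554978381, 'cx': 317.02142603059445, 'cy': 196.05281208380967, 'rvec': array([ 2.19003684, -0.19660193,  0.10421041]), 'tvec': array([-0.53678516,  0.19563315,  1.26380468])}
wrist {'fx': 348.97407028878047, 'fy': 348.97407028878047, 'cx': 323.39969763091904, 'cy': 195.68221949683777, 'rvec': array([-2.42963575, -1.58634521, -0.21859479]), 'tvec': array([-0.67362284, -0.03538876,  0.3785104 ])}
```

View pics/scene0.png

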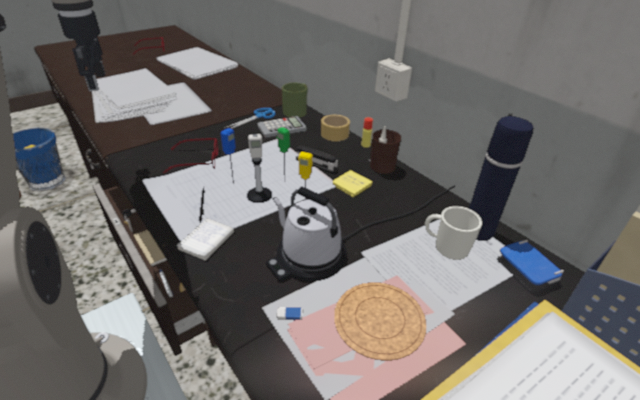

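View pics/side0.png

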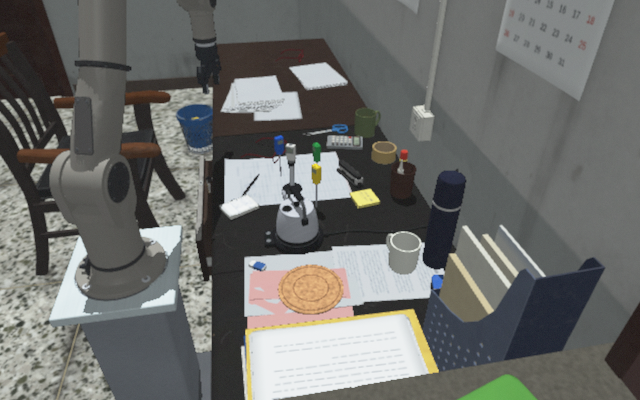

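View pics/wrist0.png

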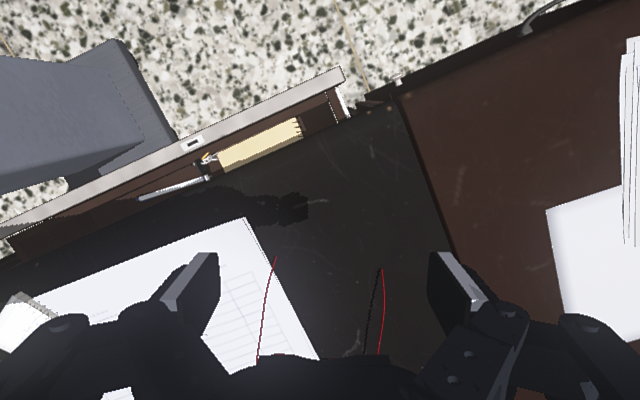

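The scene view shows the kettle at (312,235), with its spout towards the upper left. The white thermometer head is at (256,148), in its stand at (259,193), with blue, green and yellow look-alikes around it. The mat is at (380,320). Next I'll enlarge the views and compute rough positions.

```bash
cat > h.py <<'E'
import numpy as np,cv2
def Rt(c):
    return cv2.Rodrigues(np.array(c["rvec"]))[0],np.array(c["tvec"])
def unproj(c,u,v,z):
    R,t=Rt(c);u=np.asarray(u,float);v=np.asarray(v,float);z=np.asarray(z,float)
    P=np.stack([(u-c["cx"])/c["fx"]*z,(v-c["cy"])/c["fy"]*z,z],-1)
    return (P-t)@R
def ray_plane(c,u,v,h):
    R,t=Rt(c);o=-R.T@t
    d=np.array([(u-c["cx"])/c["fx"],(v-c["cy"])/c["fy"],1.])@R
    return o+d*(h-o[2])/d[2]
def proj(c,P):
    R,t=Rt(c);p=np.asarray(P)@R.T+t
    return np.stack([c["fx"]*p[...,0]/p[...,2]+c["cx"],c["fy"]*p[...,1]/p[...,2]+c["cy"]],-1)
def crop(p,x0,y0,x1,y1,s,name):
    cv2.imwrite("pics/"+name,cv2.resize(p[y0:y1,x0:x1],None,fx=s,fy=s,interpolation=cv2.INTER_CUBIC))
E
python3 - <<'E'
from cell import calibration
from h import *
for n,pts in (("scene",{"mat":(380,320),"kettlegrip":(313,198),"whead":(256,148),"foot":(259,195),"yellow":(306,162),"blue":(228,140),"green":(284,138),"mug":(458,225)}),("side",{"mat":(311,289),"whead":(291,152),"kettlegrip":(294,194),"yellow":(317,173),"blue":(279,146),"green":(316,151)})):
    c=calibration(n);d=np.load(f"pics/{n}0.npy")
    for k,(u,v) in pts.items(): print(n,k,d[v,u],unproj(c,u,v,d[v,u]).round(3))
p=cv2.imread("pics/scene0.png");crop(p,160,110,460,370,2.6,"s_crop.png")
p=cv2.imread("pics/side0.png");crop(p,210,110,440,330,3,"d_crop.png")
c=calibration("scene");d=np.load("pics/scene0.npy");p=cv2.imread("pics/scene0.png")
# mat by colour
h=cv2.cvtColor(p,cv2.COLOR_BGR2HSV)
v,u=np.mgrid[0:400,0:640];W=unproj(c,u,v,d)
m=(h[...,0]>8)&(h[...,0]<22)&(h[...,1]>90)&(u>320)&(u<440)&(v>270)&(v<370)
m=cv2.morphologyEx(m.astype(np.uint8),cv2.MORPH_OPEN,np.ones((3,3)))
cn=max(cv2.findContours(m,0,1)[0],key=cv2.contourArea)[:,0]
B=np.array([ray_plane(c,a,b,.007) for a,b in cn])
(xy,r)=cv2.minEnclosingCircle(B[:,:2].astype(np.float32));print("mat",xy,r,np.median(W[m>0],0))
E
```

```text
scene mat 0.7581288 [ 0.493 -0.182  0.007]
scene kettlegrip 0.7841509 [0.486 0.021 0.167]
scene whead 0.96437186 [0.507 0.274 0.147]
scene foot 1.042898 [0.504 0.27  0.012]
scene yellow 0.9211066 [0.568 0.157 0.147]
scene blue 1.0027415 [0.476 0.354 0.141]
scene green 1.0132414 [0.592 0.282 0.143]
scene mug 0.9239265 [ 0.793 -0.117  0.041]
side mat 1.1896402 [ 0.497 -0.179  0.008]
side whead 1.4634848 [0.51  0.272 0.157]
side kettlegrip 1.257966 [0.486 0.026 0.168]
side yellow 1.3938625 [0.575 0.161 0.141]
side blue 1.5493176 [0.481 0.365 0.13 ]
side green 1.49336 [0.594 0.285 0.145]
mat (0.4960811734199524, -0.17861594259738922) 0.08488461375236511 [ 0.49042528 -0.18412645  0.00776247]
```

View pics/s_crop.png

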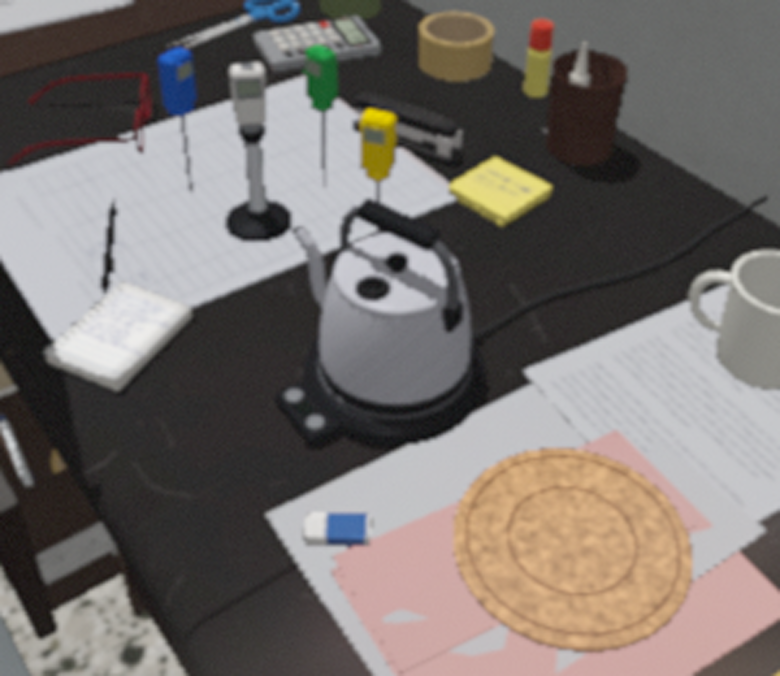

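View pics/d_crop.png

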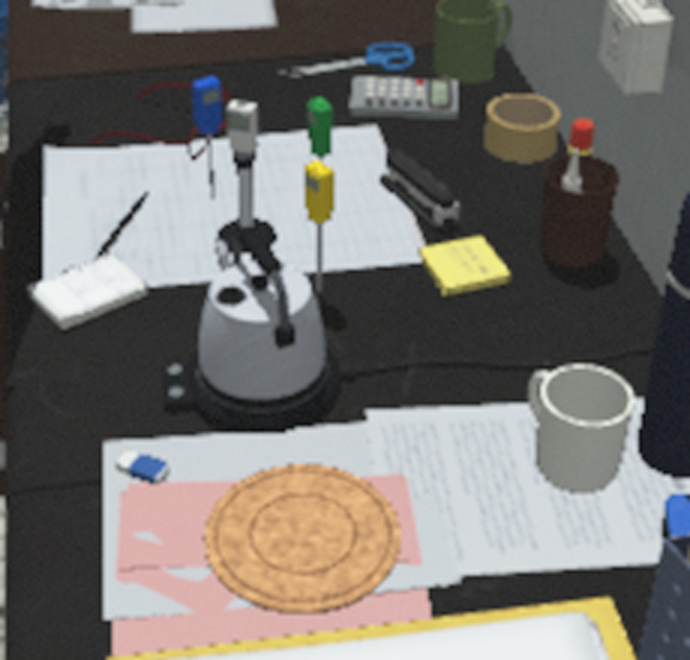

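Run:
```python
from cell import env,kin,calibration
from h import *
from scipy.spatial.transform import Rotation as Ro
c=calibration("scene");f=lambda x,y:(160+x/2.6,110+y/2.6)
a=ray_plane(c,*f(370,210),.167);b=ray_plane(c,*f(432,237),.167)
print("sleeve",a,b,(a+b)/2,np.degrees(np.arctan2(*(a-b)[1::-1])))
print("port",ray_plane(c,*f(373,288),.124))
c=calibration("side");f=lambda x,y:(210+x/3,110+y/3)
print("port",ray_plane(c,*f(230,296),.124))
s=env.get_state();cw=calibration("wrist");R,t=Rt(cw);o=-R.T@t
q=s["orientation"];T=Ro.from_quat(np.r_[q[1:],q[0]])
print("cam in tool",T.inv().apply(o-s["tcp_pos"]),"\ncam axes in tool",T.inv().as_matrix()@R.T, "\ntool",T.as_matrix())
```

```text
sleeve [0.4825443  0.05122869 0.167     ] [ 0.50026457 -0.00160703  0.167     ] [0.49140444 0.02481083 0.167     ] 108.54064629612779
port [0.46151106 0.01757063 0.124     ]
port [0.46313836 0.02127876 0.124     ]
cam in tool [ 0.06953471 -0.0005948  -0.06984892] 
cam axes in tool [[ 5.73455834e-04 -9.62167299e-01 -2.72458732e-01]
 [ 9.99999817e-01  4.99594772e-04  3.40462483e-04]
 [-1.91462909e-04 -2.72458877e-01  9.62167409e-01]] 
tool [[-9.15225118e-01  4.02942622e-01 -4.75537965e-04]
 [ 4.02942894e-01  9.15224222e-01 -1.28337241e-03]
 [-8.19015794e-05 -1.36618931e-03 -9.99999063e-01]]
```

```bash
cat >> h.py <<'E'
def quat(a_deg):
    """tool down, tool x axis at a_deg in world"""
    from scipy.spatial.transform import Rotation as Ro
    a=np.radians(a_deg);x=np.array([np.cos(a),np.sin(a),0]);z=np.array([0,0,-1.]);y=np.cross(z,x)
    q=Ro.from_matrix(np.stack([x,y,z],1)).as_quat();return np.r_[q[3],q[:3]]
def look(name,fn):
    from cell import camera,calibration
    c=calibration(name);p,d=camera(name);cv2.imwrite("pics/"+fn+".png",p);np.save("pics/"+fn+".npy",d)
    np.save("pics/"+fn+"_c.npy",c,allow_pickle=True);return c,p,d
def load(fn):
    return np.load("pics/"+fn+"_c.npy",allow_pickle=True).item(),cv2.imread("pics/"+fn+".png"),np.load("pics/"+fn+".npy")
E
python3 - <<'E'
from cell import env,kin,calibration
from h import *
s=env.get_state()
env.movel([.272,.617,.40],velocity=.2)
for a in (108,-72): print(a,kin.inverse_kinematics([.491,.025,.21],quat(a)))
env.reach([.491,.025,.40],quat(108.5))
look("wrist","w1")
print(env.get_state()["time"],env.get_state()["tcp_pos"],env.get_state()["qpos"].round(2))
E
```

```text
108 [-0.619533    0.32982797  0.53310236  2.1029892  -0.23962231  0.7663714
  0.37803674]
-72 [-1.09309219  0.66985386  1.2814656   2.12486077 -0.8039103   0.9726717
 -2.183827  ]
3.0833 [0.49122129 0.02622298 0.39992263] [-0.73  0.08  0.6   1.89 -0.05  1.19  0.2 ]
```

View pics/w1.png

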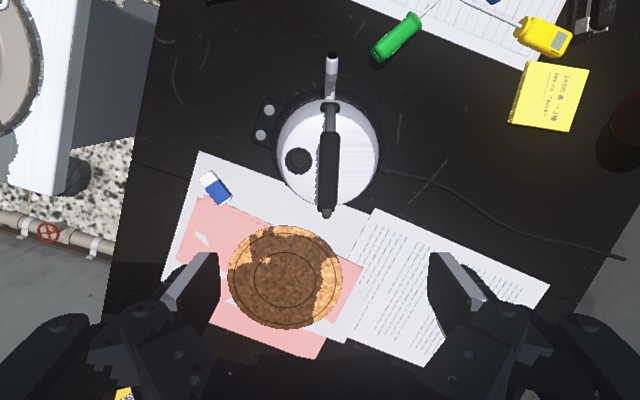

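Run:
```python
from h import *
c,p,d=look("scene","s1")
crop(p,160,60,460,370,2.5,"s1c.png")
c,p,d=load("w1")
for P in([.568,.157,.147],[.592,.282,.143],[.493,-.182,.007],[.49,.025,.17]):print(proj(c,P))
for u,v in((328,165),(286,280),(395,38),(542,36),(298,160)):print(unproj(c,u,v,d[v,u]))
```

```text
[456.52592587  60.62168664]
[548.68417889 -88.45296981]
[280.16345487 283.68421612]
[322.3962897  179.28312607]
[0.49055218 0.03864539 0.16992399]
[ 0.49949911 -0.17403539  0.00585781]
[0.52559802 0.17959994 0.03350821]
[0.69141465 0.24000547 0.0203416 ]
[0.4625788  0.00888506 0.03579425]
```

View pics/s1c.png

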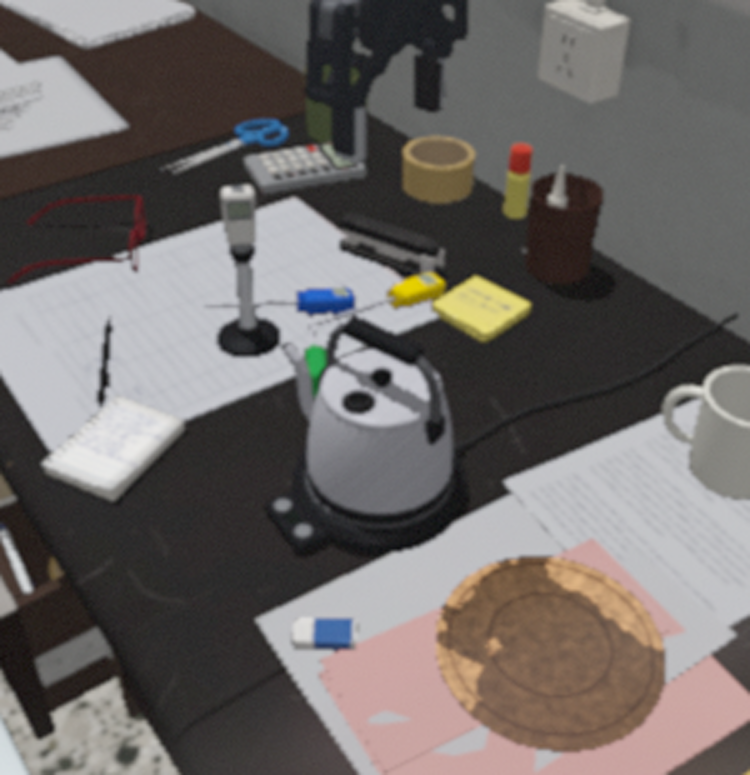

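The three look-alikes had nothing holding them up and have toppled over by themselves: green at world (0.53,0.18), yellow at (0.69,0.24). None of them block the kettle. Next I'll measure the kettle in the wrist view.

Run:
```python
from h import *
c,p,d=load("w1")
crop(p,240,40,400,230,3.1,"w1c.png")
v,u=np.mgrid[0:400,0:640];W=unproj(c,u,v,d)
k=(d>0)&(W[...,2]>.15)&(W[...,2]<.19)&(abs(W[...,0]-.49)<.1)&(abs(W[...,1]-.03)<.12)
Q=W[k];print(len(Q),Q.min(0),Q.max(0))
top=Q[Q[:,2]>.163][:,:2]
r=cv2.minAreaRect(top.astype(np.float32));print(r)
g=cv2.cvtColor(p,cv2.COLOR_BGR2GRAY)
# lid/body outline : kettle grey
h=cv2.cvtColor(p,cv2.COLOR_BGR2HSV)
m=((h[...,2]<60)&(u>280)&(u<315)&(v>140)&(v<180)).astype(np.uint8)
cn=max(cv2.findContours(m,0,1)[0],key=cv2.contourArea)
e=cv2.fitEllipse(cn);print("port",e,ray_plane(c,*e[0],.124), [ray_plane(c,*x[0],.124)[:2].round(3) for x in cn[::5]])
vv=np.linalg.svd(top-top.mean(0),full_matrices=False)[2][0];print(np.degrees(np.arctan2(vv[1],vv[0])),top.mean(0))
```

```text
1799 [ 0.47562616 -0.01467718  0.15003779] [0.50998631 0.08133659 0.17166785]
((0.49287036061286926, 0.033094823360443115), (0.018067726865410805, 0.07284726202487946), 16.684499740600586)
port ((297.9369201660156, 160.556396484375), (24.201995849609375, 24.69191551208496), 128.55435180664062) [0.46392575 0.02515122 0.124     ] [array([0.46 , 0.037]), array([0.456, 0.035]), array([0.452, 0.029]), array([0.452, 0.024]), array([0.453, 0.019]), array([0.457, 0.015]), array([0.462, 0.013]), array([0.468, 0.014]), array([0.472, 0.016]), array([0.476, 0.021]), array([0.476, 0.027]), array([0.475, 0.031]), array([0.471, 0.036]), array([0.465, 0.038])]
-73.49260629421521 [0.4922398  0.03490739]
```

View pics/w1c.png

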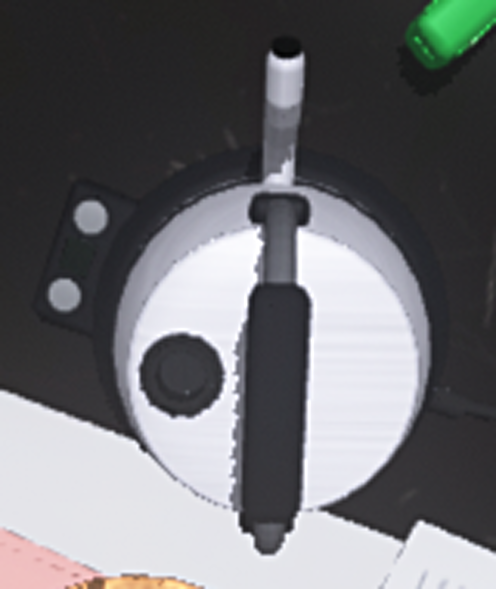

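Run:
```python
from cell import env
from h import *
q=quat(106.6)
env.reach([.4929,.0331,.30],q)
print(env.movel([.4929,.0331,.216],velocity=.08,stop_force=15))
s=env.get_state();print(s["tcp_pos"],s["force"])
look("scene","s2");
env.grip(0.0,f_grip=60)
s=env.get_state();print(s["opening"],s["force"],s["tcp_pos"],s["time"])
c,p,d=look("side","d2");crop(p,210,60,440,270,3,"d2c.png")
```

```text
False
[0.49324527 0.03310894 0.21644089] [0.08884032 0.24327119 0.1552521 ]
0.01671845822306765 [0.75221846 0.16545215 0.14620283] [0.49325519 0.03325782 0.21613118] 5.4917
```

View pics/d2c.png

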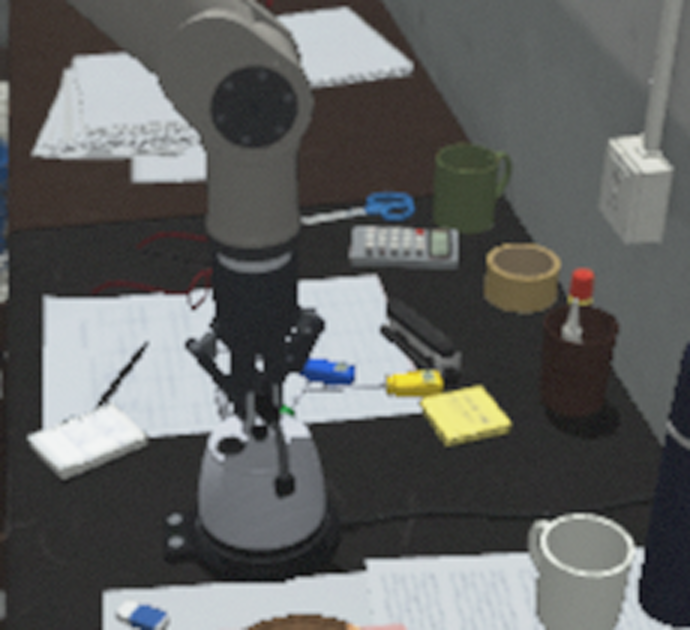

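The grip shows 16.7 mm on the 18 mm sleeve, and the fingers sit round the sleeve. Next I lift and carry it.

Run:
```python
from cell import env
from h import *
env.movel([.4932,.0332,.27],velocity=.06)
s=env.get_state();print(s["opening"],s["force"],s["torque"],s["tcp_pos"])
env.dwell(.3)
env.movel([.496,-.1786,.27],velocity=.10)
s=env.get_state();print(s["opening"],s["force"],s["tcp_pos"],s["time"])
look("side","d3");c,p,d=look("scene","s3");crop(p,160,60,500,370,2.3,"s3c.png")
```

```text
0.016929456342111748 [ 0.8351983  -0.40367747 -5.63660867] [ 0.03285456  0.04538436 -0.00519799] [0.49288183 0.03320781 0.26962808]
0.016837830169549914 [ 0.05744713 -0.09911092 -6.70937518] [ 0.49607327 -0.17807605  0.26993482] 9.1583
```

View pics/s3c.png

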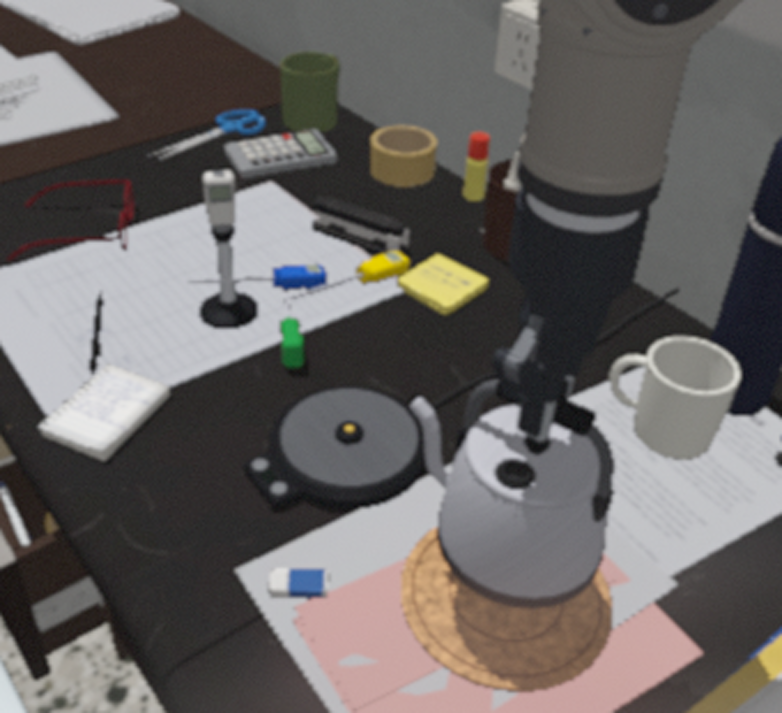

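View pics/d3.png

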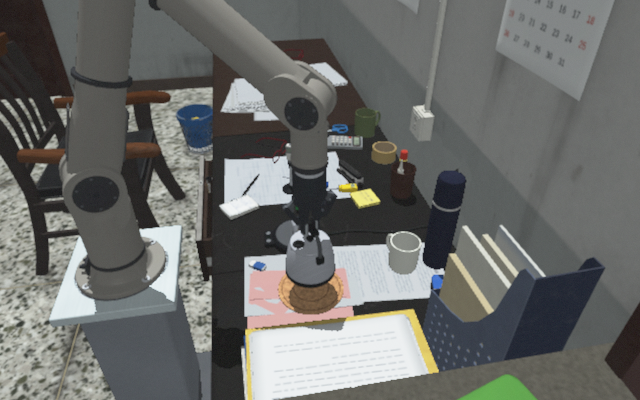

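The kettle hangs upright over the mat, clear of the eraser and mug. Next I lower it gently.

Run:
```python
from cell import env
from h import *
env.movel([.496,-.1786,.212],velocity=.06)
print(env.movel([.496,-.1786,.199],velocity=.015,stop_force=3))
s=env.get_state();print(s["force"],s["tcp_pos"],s["time"])
env.grip(0.085)
env.dwell(.3)
s=env.get_state();print(s["force"],s["tcp_pos"],s["opening"])
env.movel([.496,-.1786,.30],velocity=.12)
env.reach([.486,-.20,.36],quat(106.6))
look("wrist","w4");print(env.get_state()["time"])
```

```text
True
[-0.61502999  0.17343035  4.96828437] [ 0.49627057 -0.17843412  0.20307884] 10.9917
[-0.54393838  0.49345922  0.15356918] [ 0.49480403 -0.17790625  0.20183475] 0.08500665902630508
13.3417
```

View pics/w4.png

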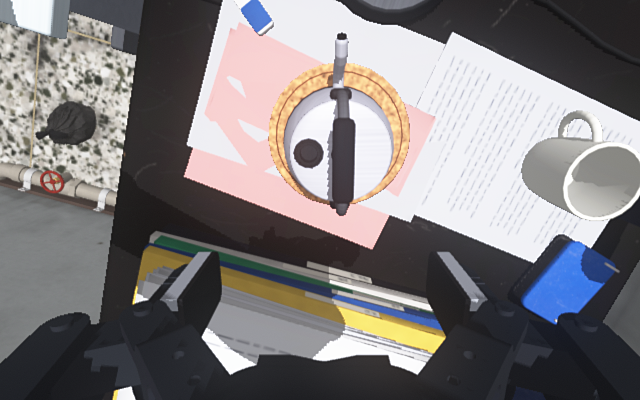

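The kettle stands on the mat, with the mat ring visible all round it at (340,135) and the port at (308,152). Next I measure the port and the thermometer head.

```bash
cat >> h.py <<'E'
def kettle(c,p,d,guess,zf=.007):
    from cell import calibration
    v,u=np.mgrid[0:400,0:640];W=unproj(c,u,v,d)
    k=(d>0)&(W[...,2]>zf+.141)&(W[...,2]<zf+.165)&(np.hypot(W[...,0]-guess[0],W[...,1]-guess[1])<.07)
    r=cv2.minAreaRect(W[k][:,:2].astype(np.float32));print("sleeve",r,W[k][:,2].max())
    a=proj(c,np.array([guess[0]-.0287,guess[1]-.0087,zf+.104])).ravel()
    h=cv2.cvtColor(p,cv2.COLOR_BGR2HSV)
    m=((h[...,2]<75)&(abs(u-a[0])<25)&(abs(v-a[1])<25)).astype(np.uint8)
    out=[]
    n,lab,st,ce=cv2.connectedComponentsWithStats(m)
    i=lab[int(a[1]),int(a[0])] or 1+np.argmin([np.hypot(*(x-a)) for x in ce[1:]])
    cn=max(cv2.findContours((lab==i).astype(np.uint8),0,1)[0],key=cv2.contourArea)
    e=cv2.fitEllipse(cn)
    P=ray_plane(c,*e[0],zf+.104);print("expected px",a,"port",e,P);return P
E
python3 - <<'E'
from h import *
c,p,d=load("w4")
crop(p,260,20,430,220,3,"w4c.png")
kettle(c,p,d,(.496,-.1786))
from cell import calibration
c0=calibration("scene");p=cv2.imread("pics/s3.png");d=np.load("pics/s3.npy")
v,u=np.mgrid[0:400,0:640];
for fn,cam,g in(("s3","scene",(.505,.272)),("d3","side",(.505,.272))):
    c0=calibration(cam);d=np.load(f"pics/{fn}.npy");W=unproj(c0,u,v,d)
    k=(d>0)&(W[...,2]>.122)&(W[...,2]<.19)&(np.hypot(W[...,0]-g[0],W[...,1]-g[1])<.06)
    print(cam,k.sum(),W[k].min(0),W[k].max(0),W[k].mean(0))
E
```

```text
sleeve ((0.495321661233902, -0.17723876237869263), (0.018026039004325867, 0.08151501417160034), 16.471158981323242) 0.15890494349935438
expected px [308.56740141 154.24443891] port ((308.0319519042969, 152.6162567138672), (24.692415237426758, 25.167312622070312), 69.31747436523438) [ 0.46641613 -0.18599335  0.111     ]
scene 292 [0.49318567 0.2672848  0.12233713] [0.52342283 0.29419767 0.17746852] [0.50627698 0.27599498 0.15330861]
side 74 [0.49519128 0.26752998 0.12241241] [0.51069208 0.29084181 0.17850662] [0.50288373 0.27864992 0.15447728]
```

View pics/w4c.png

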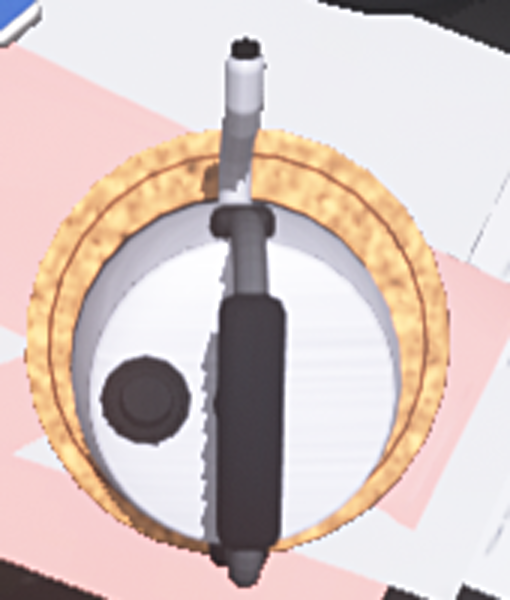

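Run:
```python
from cell import env
from h import *
env.movel([.486,-.2,.40],velocity=.2)
env.reach([.505,.27,.36],quat(106.6))
c,p,d=look("wrist","w5");print(env.get_state()["time"])
v,u=np.mgrid[0:400,0:640];W=unproj(c,u,v,d)
k=(d>0)&(W[...,2]>.168)&(W[...,2]<.185)&(np.hypot(W[...,0]-.505,W[...,1]-.276)<.06)
r=cv2.minAreaRect(W[k][:,:2].astype(np.float32));print(r,k.sum(),W[k][:,2].max(),proj(c,[.505,.276,.175]))
```

```text
15.4667
((0.5110292434692383, 0.28454864025115967), (0.02090587466955185, 0.029607195407152176), 63.06774139404297) 1004 0.17763405211829966 [326.22270802 181.83025044]
```

View pics/w5.png

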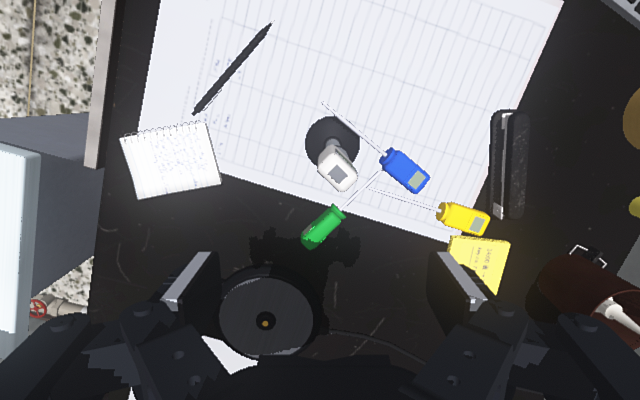

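The white head is at (338,170), standing in its stand. The fallen look-alikes lie low, clear of the fingers. I'll refine the head position and check the kinematics.

Run:
```python
from cell import env,kin
from h import *
c,p,d=load("w5")
crop(p,270,100,440,250,4,"w5c.png")
v,u=np.mgrid[0:400,0:640];W=unproj(c,u,v,d)
for z0 in(.125,.15,.172,.175,.176):
    k=(d>0)&(W[...,2]>z0)&(W[...,2]<.185)&(np.hypot(W[...,0]-.51,W[...,1]-.28)<.06)
    r=cv2.minAreaRect(W[k][:,:2].astype(np.float32));print(z0,r,k.sum(),W[k].mean(0))
for a in(153,-27):
    print(a,kin.inverse_kinematics([.511,.2845,.201],quat(a)),kin.inverse_kinematics([.4665,-.186,.247],quat(a)),kin.inverse_kinematics([.4665,-.186,.37],quat(a)))
```

```text
0.125 ((0.5111032128334045, 0.2847156226634979), (0.02136465534567833, 0.02967471070587635), 62.49430847167969) 1242 [0.50985091 0.28702463 0.16917397]
0.15 ((0.5111095905303955, 0.2847122848033905), (0.02136465534567833, 0.029660331085324287), 62.49430847167969) 1132 [0.51035788 0.28640247 0.17228343]
0.172 ((0.5111506581306458, 0.2847000062465668), (0.018213674426078796, 0.028644585981965065), 61.72134017944336) 837 [0.51093103 0.28496244 0.17442394]
0.175 ((0.5116775035858154, 0.28530120849609375), (0.013977402821183205, 0.02386024035513401), 65.37871551513672) 269 [0.51115683 0.28462005 0.1757261 ]
0.176 ((0.5108458995819092, 0.28515326976776123), (0.010115343146026134, 0.020328335464000702), 61.580013275146484) 78 [0.51135835 0.28425424 0.17637586]
153 [-0.84753975  0.45993574  0.30276419  1.88512772 -0.18150049  0.82304513
  0.64909014] [-0.31463217  0.30986563  0.69014039  2.05477876 -0.25870811  0.86151373
  1.62190756] [-0.46711942  0.14318634  0.81649096  1.91710659 -0.11530949  1.12865998
  1.49331112]
-27 [-1.23190634  0.5941588   0.85407393  1.90908012 -0.56923227  0.89962859
 -2.13490301] [-0.52950561  0.40003974  0.99242705  2.06476925 -0.43057208  0.89676415
 -1.33816524] [-0.7432663   0.22267948  1.18384212  1.92672831 -0.22706971  1.13957968
 -1.51399771]
```

View pics/w5c.png

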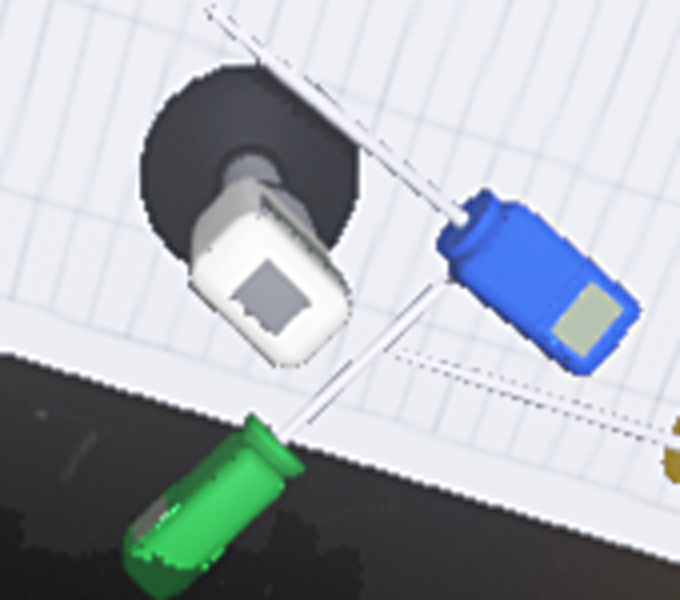

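Run:
```python
from cell import env
from h import *
q=quat(152.5)
env.reach([.5111,.2847,.30],q)
print(env.movel([.5111,.2847,.203],velocity=.1,stop_force=10))
env.grip(0.0,f_grip=40)
s=env.get_state();print(s["opening"],s["force"],s["torque"],s["tcp_pos"])
x,y=s["tcp_pos"][:2]
print(env.movel([.5111,.2847,.34],velocity=.07,stop_force=15))
env.dwell(.2)
s=env.get_state();print(s["opening"],s["force"],s["tcp_pos"],s["time"])
look("wrist","w6");c,p,d=look("scene","s6");crop(p,150,0,400,240,3,"s6c.png");look("side","d6")
```

```text
False
0.019316133667685153 [-0.4584858  -0.90710213  2.13149398] [-0.05946077  0.119086   -0.01849101] [0.51119989 0.28478067 0.20320236]
False
0.019954916235689266 [-0.10964079 -0.58976343  0.13017918] [0.51107458 0.28468449 0.33983474] 20.2583
```

View pics/s6c.png

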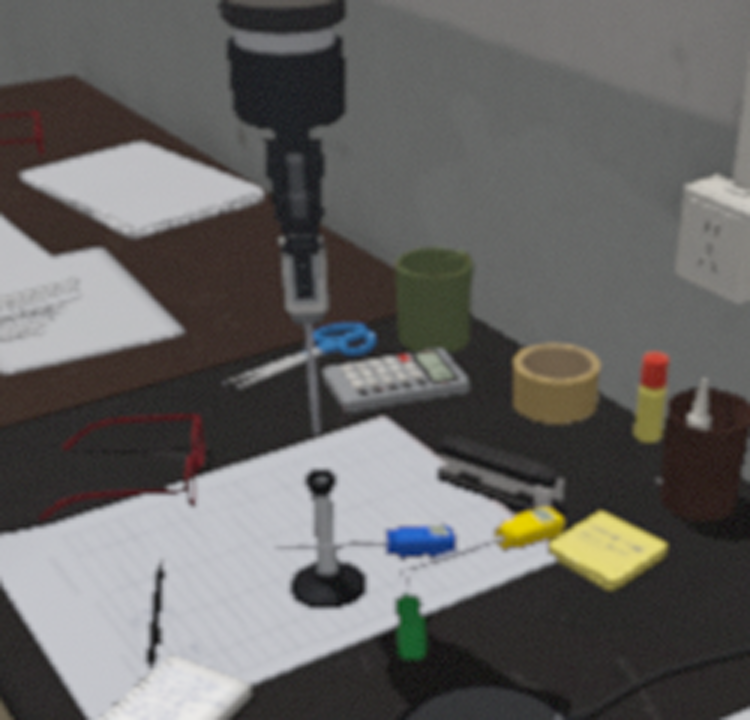

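View pics/w6.png

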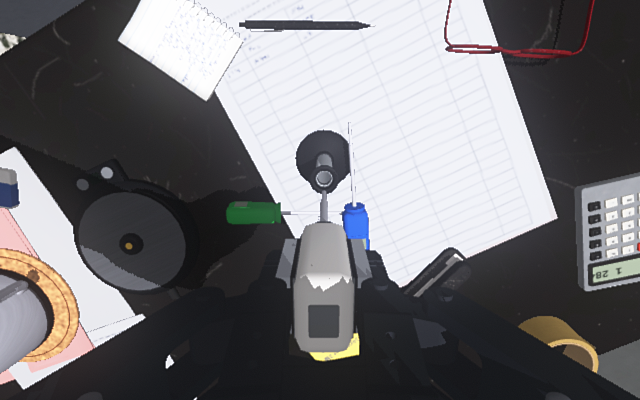

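The thermometer is out of the stand and held; its stem shows at (324,195) in the wrist view. Next I move it high over the port and measure the tip.

Run:
```python
from cell import env
from h import *
q=quat(152.5)
env.movel([.511,.2847,.40],velocity=.2)
env.movel([.4665,-.186,.40],velocity=.2)
env.movel([.4665,-.186,.365],velocity=.1)
env.dwell(.2)
s=env.get_state();print(s["opening"],s["force"],s["tcp_pos"],s["time"])
P=s["tcp_pos"]+np.array([[0,0,-.188],[0,0,-.12]])
for n,f in(("wrist","w7"),("scene","s7"),("side","d7")):
    c,p,d=look(n,f);a=proj(c,P);print(n,a.round(1).tolist(),proj(c,[.4665,-.186,.111]).round(1))
    x,y=a[0].astype(int);x0=max(x-70,0);y0=max(y-70,0);crop(p,x0,y0,x0+140,y0+140,4,f+"c.png");print(x0,y0)
```

```text
0.01944218931564171 [-0.14054687  0.0041244  -0.53822666] [ 0.46683486 -0.18611458  0.36565296] 24.075
wrist [[324.0, 191.0], [324.3, 221.7]] [323.8 172.3]
253 120
scene [[382.6, 262.9], [388.4, 230.3]] [377.5 291.1]
312 192
side [[298.5, 243.1], [297.9, 220.6]] [299.  263.5]
228 173
```

View pics/w7c.png

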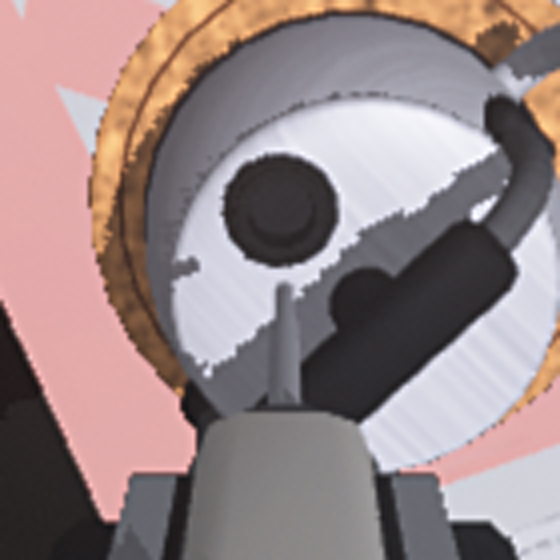

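View pics/s7c.png

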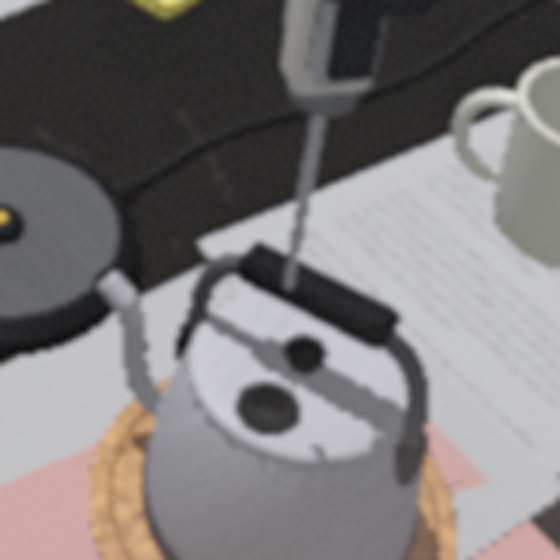

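View pics/d7c.png

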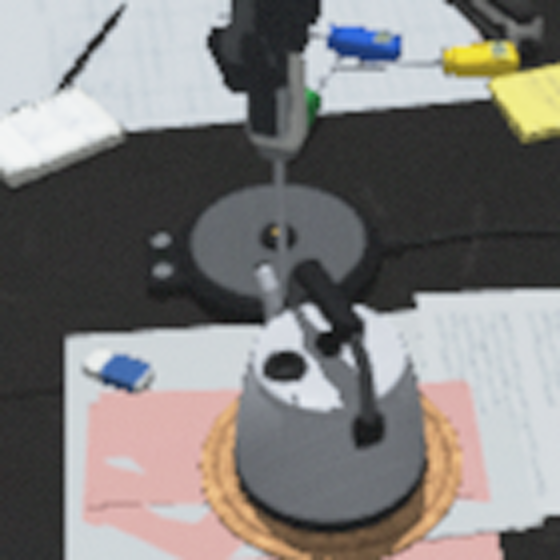

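In the wrist view the tip is at (324,191) and the port mouth at (323.7,172). Both are within half a pixel of prediction. Next I descend to just above the mouth and look again.

Run:
```python
from cell import env
from h import *
env.movel([.4665,-.186,.307],velocity=.07)
env.dwell(.2)
s=env.get_state();print(s["opening"],s["force"],s["tcp_pos"],s["time"])
P=s["tcp_pos"]+np.array([[0,0,-.188],[0,0,-.15]])
for n,f in(("wrist","w8"),("scene","s8"),("side","d8")):
    c,p,d=look(n,f);a=proj(c,P);print(n,a.round(1).tolist(),proj(c,[.4665,-.186,.111]).round(1))
    x,y=a[0].astype(int);x0=max(x-35,0);y0=max(y-35,0);crop(p,x0,y0,x0+70,y0+70,8,f+"c.png");print(x0,y0)
```

```text
0.01937115482034523 [-0.95793735  0.13164611 -1.19894996] [ 0.46668466 -0.18604     0.30738732] 25.4
wrist [[324.0, 191.1], [324.1, 206.1]] [323.9 188.1]
288 156
scene [[378.2, 287.7], [380.9, 271.8]] [377.5 291.1]
343 252
side [[299.0, 261.0], [298.6, 249.4]] [299.  263.5]
263 226
```

View pics/w8c.png

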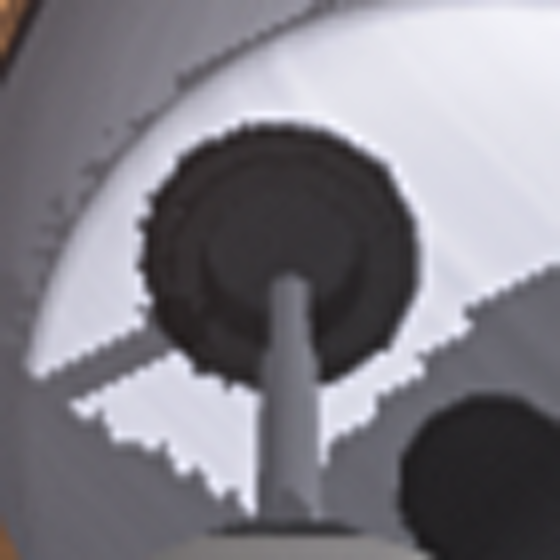

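View pics/s8c.png

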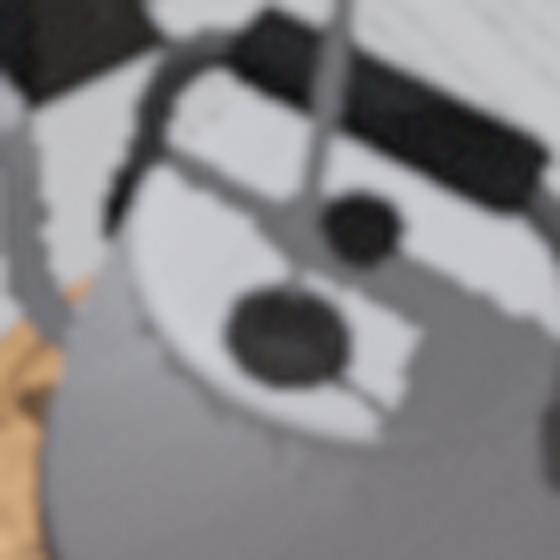

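View pics/d8c.png

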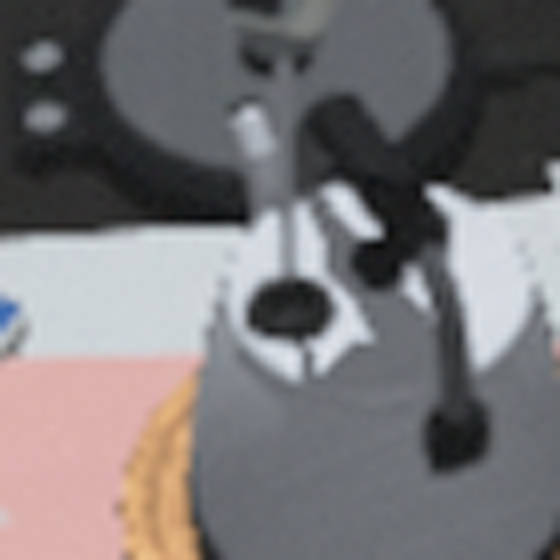

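Run:
```python
from h import *
outs=[]
for f,(x0,y0,n) in {"s8":(364,275,32),"d8":(286,250,28),"w8":(300,165,48)}.items():
    c,p,d=load(f)
    v,u=np.mgrid[0:400,0:640];W=unproj(c,u,v,d)
    g=cv2.cvtColor(p,cv2.COLOR_BGR2GRAY)
    m=((g<75)&(u>=x0)&(u<x0+n)&(v>=y0)&(v<y0+n)).astype(np.uint8)
    nn,lab,st,ce=cv2.connectedComponentsWithStats(m)
    i=1+np.argmax(st[1:,4]);k=lab==i;print(f,st[i],ce[i])
    cn=max(cv2.findContours(k.astype(np.uint8),0,1)[0],key=cv2.contourArea);e=cv2.fitEllipse(cv2.convexHull(cn));print(e,ray_plane(c,*e[0],.111),ray_plane(c,*e[0],.105))
    z=W[k][:,2];print("rim z pct",np.percentile(z,[1,10,50,75,90,99]).round(4))
    rim=W[k&(W[...,2]>.1)];print("3D rim",len(rim),rim.min(0),rim.max(0),rim.mean(0))
    lid=(np.hypot(W[...,0]-.4953,W[...,1]+.1772)<.045)&(g>150);print("lid z",np.median(W[lid][:,2]))
    a=p[y0:y0+n,x0:x0+n].astype(float);a=np.clip((a-20)*2.2,0,255).astype(np.uint8)
    outs.append(cv2.resize(a,(260,260),interpolation=cv2.INTER_NEAREST))
cv2.imwrite("pics/cmp8.png",np.hstack(outs))
```

```text
s8 [372 289  14  11 126] [378.58730159 293.84920635]
((378.6047668457031, 293.798095703125), (10.752344131469727, 14.101438522338867), 107.04967498779297) [ 0.4640165  -0.19127867  0.111     ] [ 0.46803405 -0.18810286  0.105     ]
rim z pct [0.0232 0.0986 0.1091 0.111  0.1121 0.1131]
3D rim 109 [ 0.45382121 -0.20159898  0.10002795] [ 0.47503207 -0.17946144  0.11361854] [ 0.46558808 -0.19015206  0.108811  ]
lid z 0.10703236711263694
d8 [307 250   7  12  62] [310.5        255.70967742]
((310.2046813964844, 254.99351501464844), (6.569056510925293, 15.355984687805176), 3.9963088035583496) [ 0.4986224  -0.16115263  0.111     ] [ 0.4996573 -0.1548499  0.105    ]
rim z pct [0.1064 0.1152 0.1463 0.1557 0.1584 0.4484]
3D rim 62 [ 0.36243369 -0.99056592  0.10587619] [ 0.50006656 -0.15931929  0.90057419] [ 0.49242071 -0.2024944   0.14797444]
lid z 0.10857686628006875
w8 [306 172  34  32 805] [322.18012422 186.87453416]
((322.2862854003906, 187.89651489257812), (32.671295166015625, 33.94801330566406), 89.59471130371094) [ 0.46578282 -0.18706959  0.111     ] [ 0.46715946 -0.18780363  0.105     ]
rim z pct [0.0217 0.0227 0.108  0.1102 0.111  0.1125]
3D rim 594 [ 0.40470735 -0.20173933  0.10001383] [ 0.47992349 -0.15450328  0.37719426] [ 0.4650165  -0.18691263  0.11123498]
lid z 0.10607728510806487
```

View pics/cmp8.png

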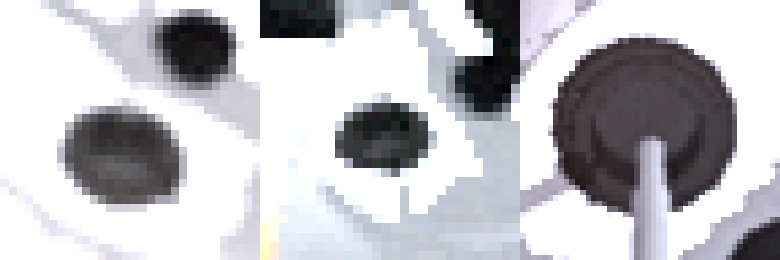

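The views agree within about 2 mm, and the wrist view shows under 1 mm relative error. I'll shift the target slightly to (0.466,-0.187), enter the bore a little and look again.

Run:
```python
from cell import env
from h import *
env.movel([.466,-.187,.307],velocity=.02)
env.movel([.466,-.187,.295],velocity=.02)
env.dwell(.2)
s=env.get_state();print(s["opening"],s["force"],s["tcp_pos"],s["time"])
o=[]
for n,f in(("wrist","w9"),("scene","s9"),("side","d9")):
    c,p,d=look(n,f);x,y=proj(c,[.4665,-.186,.111]).astype(int);r=28 if n=="wrist" else 18
    a=p[y-r:y+r,x-r:x+r].astype(float);a=np.clip((a-15)*1.8,0,255).astype(np.uint8);o.append(cv2.resize(a,(260,260),interpolation=cv2.INTER_NEAREST))
cv2.imwrite("pics/cmp9.png",np.hstack(o))
```

```text
0.019446072665726274 [ 0.06328378  0.47215945 -1.34516312] [ 0.46604673 -0.18705539  0.29511122] 26.75
```

View pics/cmp9.png

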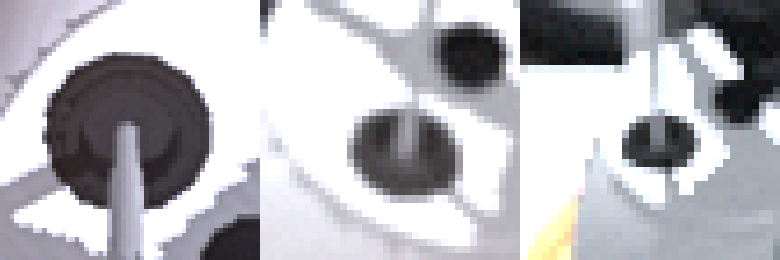

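The tip is 4 mm inside the bore, and the stem looks centred in all three views. Next I descend to half depth.

Run:
```python
from cell import env
from h import *
print(env.movel([.466,-.187,.249],velocity=.03,stop_force=4))
env.dwell(.4)
s=env.get_state();print(s["opening"],s["force"],s["torque"],s["tcp_pos"],s["time"])
o=[]
for n,f in(("wrist","w10"),("scene","s10"),("side","d10")):
    c,p,d=look(n,f);x,y=proj(c,[.4665,-.186,.111]).astype(int);r=28
    a=p[y-r:y+r,x-r:x+r].astype(float);a=np.clip((a-15)*1.6,0,255).astype(np.uint8);o.append(cv2.resize(a,(260,260),interpolation=cv2.INTER_NEAREST))
cv2.imwrite("pics/cmp10.png",np.hstack(o))
```

```text
False
0.019566283273267204 [ 0.27692095  0.18502887 -0.65279368] [ 0.00279037 -0.02482384  0.0011693 ] [ 0.46600824 -0.18698908  0.24902098] 28.9833
```

View pics/cmp10.png

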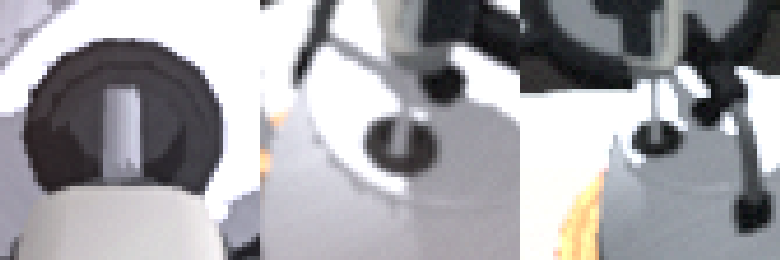

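View pics/s10.png

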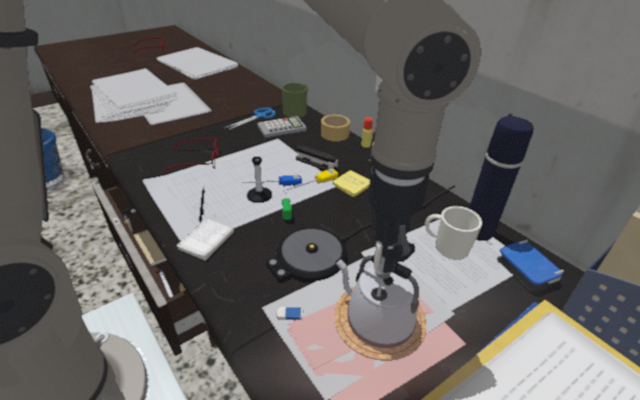

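Run:
```python
from cell import env,job
env.dwell(.3);s=env.get_state();print(s["force"],s["tcp_pos"],abs(s["joint_velocities"]).max(),s["opening"])
job.job_done()
```

```text
[-0.15728503 -0.57791828 -0.90779461] [ 0.46599195 -0.18697256  0.24898108] 0.001616237039333391 0.01886982875823353
the job is handed in; nothing more can be done
```

I carried out all the steps and handed the job in at about 29 s of the 72 s limit. The hand-in gives no verdict.

- **Kettle:** I lifted it straight off the heating base by the handle sleeve and lowered it onto the cork mat until light contact. I then released it. The wrist view showed it upright with the mat ring visible all round, about 1–2 mm from the mat's centre.
- **Thermometer:** I drew the white one out of its stand and lowered its stem through the lid port without any contact force building up. It is held still, with the tip about 50 mm below the port's mouth. The last pictures show the stem centred in the bore and the fingers about 20 mm above the handle.

Two things to note:

- **Camera disagreement:** The scene camera placed the kettle up to 8 mm from where the wrist camera did at the start, and the port about 5 mm off at the end. I trusted the wrist view, which matched the given sizes and the robot's own position to about 1 mm, with a 1 mm shift towards the scene estimate. A look with the tip just inside the bore agreed in all three views.
- **Look-alikes:** The blue, green and yellow ones toppled early on. The arm was well above them at the time, and I did not touch them. The other things on the desk looked undisturbed, though I checked that only by eye.

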